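Put the washed tablet crusher back together

TASK

The tablet crusher has been washed: put it back together. Swing its hand lever up out of the way, lower its own plunger (the thick one on the drying mat, not the slim one) domed end up into the crushing cup until it sits on the bottom, letting go only once it is well inside, then bring the lever down until its foot rests on the plunger. Leave the other things on the bench standing where they are.

Things in the scene. Friction and masses are not known exactly. Their poses are not given: they have to be found in the camera images.
- crusher: The tablet crusher, fixed: grey cast base 215 x 105 mm (x -65 to +150), its top 18 mm up, a round steel cup on it and behind the cup two upright grey cheeks (162 mm high, 44 mm over both) that carry the hand lever's hinge. Origin on the bench under the cup's axis; x points level from cup to cheeks, y along the hinge pin, z up. Position and yaw vary.
- cup_rim (a point): Centre of the cup's mouth, 73 mm above the bench. The cup is blind: straight bore of 32 mm diameter, 50 mm deep below the rim, the top 9 mm flaring to 42 mm at the rim; outside diameter 54 mm at the rim, 44 mm below.
- cup_floor (a point): Centre of the flat floor of the cup's bore, 23 mm above the bench.
- lever_pivot (a point): Axis of the lever's hinge pin, half-way between the cheeks: 100 mm from the cup's axis along the crusher's +x and 140 mm above the bench. The pin lies along the crusher's y.
- lever (a joint): Hand lever angle, rad: 0 is level, over the cup, pointing to the crusher's -x; grows as it is raised; 1.57 is upright; stops at -0.30 and 1.75. Stiff hinge: it stays where left; 2 to 3 N at the grip raises it, 1 to 2 N lowers it. Starts low, over the cup; at 1.6 a gripper has room over the cup, coming from the crusher's -x. With the plunger home, the foot meets its top when level.
- lever_foot (a point): Centre of the flat underside of the lever's round foot, 36 mm in diameter, 100 mm from the pivot and 17 mm below the centre line of the lever (an aluminium bar 14 mm wide, 18 mm high); over the cup's axis when the lever is level.
- lever_grip (a point): Centre of the black flat-sided hand grip at the lever's end: 22 mm wide (across, along the crusher's y), 26 mm high and 60 mm long along the lever; its centre is 175 mm from the pivot, on the lever's centre line, and goes round with the lever. Can be pinched across its flat sides from above (a gripper kept upright slips on it as it swings, so that the lever lags by 0.1 rad or so) and pressed down from above.
- plunger_mid (a point): Centre (half-way up) of the crusher's loose plunger: a steel rod 28 mm in diameter, 100 mm long, about 0.4 kg, with a 3 mm chamfer round its flat foot, a domed top end, and a dark groove round its middle that is level with the cup's rim when fully home. z runs from foot to dome. Starts upright at one of three places on the mat, among the slim plunger and the measuring cylinder.
- plunger_foot (a point): Centre of the plunger's flat foot, 50 mm below its middle.
- mat: Grey drying mat, 170 x 330 mm and 4 mm thick, fixed; origin on the bench under its centre, long side along its y. The three washed things stand along its y at about -100, 0 and +100 mm, in any order. The mat and the crusher may be on either side of the bench.
- slim_mid (a point): Bystander: centre of the slim plunger of another crusher, same steel, 20 mm in diameter and 80 mm long, upright on the mat.
- cylinder_mid (a point): Bystander: centre of a glass measuring cylinder, 118 mm tall, 26 mm in diameter with a 50 mm foot, upright on the mat.
- amber_mid (a point): Bystander: centre of an amber glass bottle, 54 mm in diameter and 115 mm tall, upright on the bench.
- tub_mid (a point): Bystander: centre of a white tablet jar, 68 mm in diameter and 130 mm tall, upright on the bench.
- carton_mid (a point): Bystander: centre of a medicine carton 110 x 55 x 36 mm lying on the bench.
- plunger: The plunger as a body; its origin is the centre of its flat foot (the same point as plunger_foot).
There are look-alikes about, which are no part of the job. What is shaped like the plunger but purple is not meant.

How it is judged (in metres and radians):
On the way, in this order (a step that is already met when the one before it is completed fails the run):
1. the lever is swung up out of the way (past 0.95 rad) (value of joint lever above 0.95 rad), for 0.2 s.
2. the thick plunger stands upright, domed end up, on the floor of the cup (horizontal distance between plunger_foot and cup_floor below 0.006 m and z of plunger_foot in the frame of cup_floor below 0.003 m and angle between plunger_mid's own z axis and vertical below 0.12 rad), for 0.2 s.
At the end, for the whole second after the job is handed in: The thick plunger stands upright in the cup, domed end up, its foot within 3 mm of the bore's floor, and the lever is down on it: level to within 0.035 rad (2 degrees) and at rest (all of step 2 and value of joint lever between -0.035 and 0.035 rad and velocity of joint lever between -0.05 and 0.05 rad/s); the robot touches nothing.
It fails at once if a bystander is knocked over or pushed more than 40 mm from its place (distance of any of slim_mid, cylinder_mid, amber_mid, tub_mid, carton_mid from where it was at the start of the episode above 0.04 m or angle between any of slim_mid, cylinder_mid, amber_mid, tub_mid's own z axis and vertical above 0.6 rad).
It fails at once if the plunger is let fall into the cup from near its mouth or higher (it moves faster than 0.75 m/s inside the cup) (linear speed of plunger above 0.75 m/s and horizontal distance between plunger_foot and cup_floor below 0.01 m and z of plunger_foot in the frame of cup_floor below 0.05 m).
It also fails if it takes over 72 s, if anything falls off the work surface, if the arm or the gripper's body presses on something with over 40 N, if the wrist force passes 120 N, or if a joint passes its speed limit or range.

ROBOT

A 6-joint arm with a two-finger parallel gripper is mounted at the origin on the work surface. World frame = base frame: x ahead of the robot, y to its left, z up, the work surface at z = 0. Lengths are in m, angles in degrees, forces in N, time in s.
With the tool pointing down it reaches from about 0.4 to 0.825 m from the base axis. Payload 7 kg.
Tool frame: the origin (TCP) lies at the very end of the fingers, on their centre line; the grasp point (between the pads) lies 19 mm behind it; x points along the fingers, z is the direction in which the jaws open and shut, and the axes are right-handed (so a half turn about x gives the same grasp; the last joint's range is limited). The gripper opens to 88 mm and grips with 3 to 60 N. Pads are 19 mm wide; open, the fingers measure 130 mm over their backs; the gripper's body (78 mm by 193 mm) begins 47 mm behind the grasp point.
Start: joints at [-57.863, 20.546, 0.682, 0, -70.136, -16.507], TCP at [0.182, -0.65, 0.227] pointing down, gripper open.
Joint ranges: [-176.03, 176.03], [-82.01, 121.73], [-58.28, 71.71], [-173.87, 95.51], [-174.79, -0.11], [-173.66, 173.66]. Speed limits (degrees/s): [136.94, 136.94, 172.46, 180, 180, 180].

INTERFACE

Orientations are given as [roll, pitch, yaw] about the fixed x, y, z axes, in that order (R = Rz(yaw) Ry(pitch) Rx(roll)).
In Python, from plant import * gives the robot as it stands.
- The arm moves only by the tool arm_command, never from a script. Its argument "commands" is one flat list of numbers, 5 for each row, row after row: the shift along the tool's x, y, z in mm, then the turn about the tool's x in degrees, then the opening in per cent of the stroke, from 0 (shut) to 100 (fully open). A call has 1 to 5 rows; each row shifts and turns the pose as measured when the row begins, along the tool's axes as they then stand; what a row does not reach is not made up. A row lasts 1/8 s, in which the tool goes at most 62.5 mm and 10.7 degrees, less where a joint would pass 70% of its speed; a pose out of reach is approached as far as the arm can. A call is refused whole if a number of a shift passes 62.5 or a number of a turn 10.7, either way. A call with a gripper value outside its range is refused whole. The fingers move at their own pace and stop on an object; the grip force is fixed at half the most. Time passes only in rows, so rows that do not move let the fingers close. It gives the time, the measured TCP pose, the force and the opening at its end, in the units of the state.
- get_obs(): the state, without advancing time (a new reading comes with each control period).
- snapshot(name): name is "side" or "top"; returns a dict with "frame" (400x640x3 uint8, blue, green, red), "fov_y" (degrees; the focal length in pixels is half the picture's height over the tangent of half this angle, whatever the lens; pixels are square), "cx", "cy" (the principal point, pixels), "world_to_cam" (4x4, takes a point from world to camera coordinates). Camera axes: x right, y up, looking along -z (the intrinsics and any distortion apply to the point x, -y, -z); pixel columns grow to the right and rows downward; lengths in m; the calibration is good to about 2 mm. A picture is of the moment at which its call begins. There is no depth.
- close_job(): hands the job in, once; it reports no verdict.
The state is a dict: "clock": time; "joint_pos": joint angles; "qvel": joint speeds; "tau": joint torques, N m; "tool_pos": TCP position; "orientation": TCP orientation; "force": force on the tool from outside, world axes, zero at the start; "moment": the same for the moment, N m; "opening": finger opening in m.
Only numpy, scipy, OpenCV 4.12 (cv2) and the standard library are available. Lean on these libraries where they do the work, as an engineer would, in place of code of your own. Each camera call takes 0.05 s, during which the arm holds its last target. There are 200 camera calls.

## Working session

There is one attempt and no reset: what is moved stays moved. The work goes in short steps, Python scripts to look and compute and a tool call to move; the robot and the scene stay as the last step left them, time stands still between calls to the robot, and variables do not carry over. Pictures are saved under pics/ and viewed, about 8 in all and at most 12, crops included, and the job is handed in when it is done.

Besides the shell and the picture viewer there is one more tool, called after "Request:" as a command line: name --argument value ..., lists and objects as JSON in quotes. arm_command: Moves the arm, as the interface text tells. Its arguments: {"type":"object","properties":{"commands":{"type":"array"}},"required":["commands"]}

```bash
ls; mkdir -p pics; cat > h.py <<'E'
from plant import *
import numpy as np, cv2
def snap(n,name):
    s=snapshot(n); cv2.imwrite(f'pics/{name}.png',s['frame']); np.savez(f'pics/{name}.npz',**{k:np.array(v) for k,v in s.items()}); return s
def load(name): return np.load(f'pics/{name}.npz')
def f(s): return 200/np.tan(np.radians(float(s['fov_y']))/2)
def proj(s,P):
    W=s['world_to_cam']; c=W[:3,:3]@np.array(P)+W[:3,3]
    return float(s['cx'])+f(s)*c[0]/-c[2], float(s['cy'])-f(s)*c[1]/-c[2]
def ray(s,u,v):
    W=s['world_to_cam']; R=W[:3,:3]; d=R.T@np.array([(u-float(s['cx']))/f(s),-(v-float(s['cy']))/f(s),-1]); return -R.T@W[:3,3],d
def atz(s,u,v,z):
    o,d=ray(s,u,v); return o+d*(z-o[2])/d[2]
E
python3 - <<'E'
from h import *
a=snap('top','t0'); b=snap('side','s0')
for s in (a,b): print({k:v for k,v in s.items() if k!='frame'}, ray(s,320,200))
print(get_obs())
E
```

```text
pics
{'fov_y': 42.601517386071436, 'cx': 315.2896266323942, 'cy': 211.08783485401008, 'world_to_cam': array([[ 1.38682597e-02, -9.99852566e-01, -1.01251100e-02,
        -7.28971053e-04],
       [ 9.92679767e-01,  1.25523419e-02,  1.20122101e-01,
        -5.93296574e-01],
       [-1.19977297e-01, -1.17168763e-02,  9.92707491e-01,
        -1.05269485e+00],
       [ 0.00000000e+00,  0.00000000e+00,  0.00000000e+00,
         1.00000000e+00]])} (array([ 0.46266413, -0.0056159 ,  1.11627872]), array([ 0.14156209,  0.00280671, -0.99020395]))
{'fov_y': 46.624658310097466, 'cx': 320.9948163040503, 'cy': 201.81058907752845, 'world_to_cam': array([[ 0.77651143, -0.630045  , -0.00856107, -0.46240052],
       [ 0.31285613,  0.37372085,  0.87318599, -0.30168063],
       [-0.54694702, -0.68071728,  0.48731195, -0.65888079],
       [ 0.        ,  0.        ,  0.        ,  1.        ]])} (array([ 0.09306904, -0.62710034,  0.58054514]), array([ 0.5465031 ,  0.68352568, -0.4838872 ]))
{'clock': 0.1, 'joint_pos': array([-5.78628588e+01,  2.05868021e+01,  6.40163805e-01, -1.68893748e-02,
       -7.01355700e+01, -1.65055002e+01]), 'qvel': array([-0.05644946, -0.03661647,  0.12173116,  0.1188237 ,  0.02748868,
       -0.09711921]), 'tau': array([-2.00600945e-03, -5.84162772e+01,  2.93751884e+01,  7.01561853e+00,
        1.01295396e-02, -5.31374019e-05]), 'tool_pos': array([ 0.18172223, -0.64963812,  0.22573368]), 'orientation': array([  5.57511518,  89.91627191, 111.20100582]), 'force': array([-0.81205941,  1.06119523,  0.20571534]), 'moment': array([-0.00210567,  0.01431077, -0.03118722]), 'opening': 0.08771092939601707}
```

View pics/t0.png

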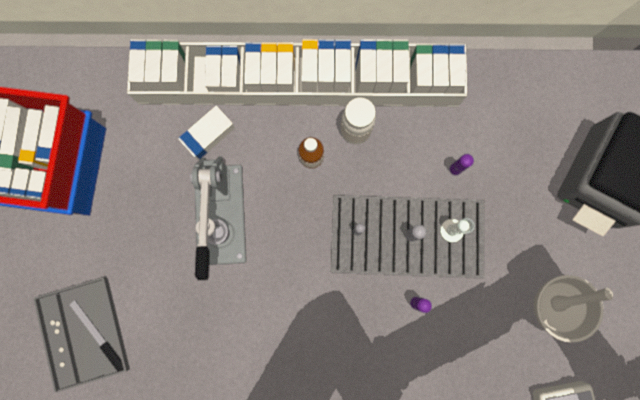

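View pics/s0.png

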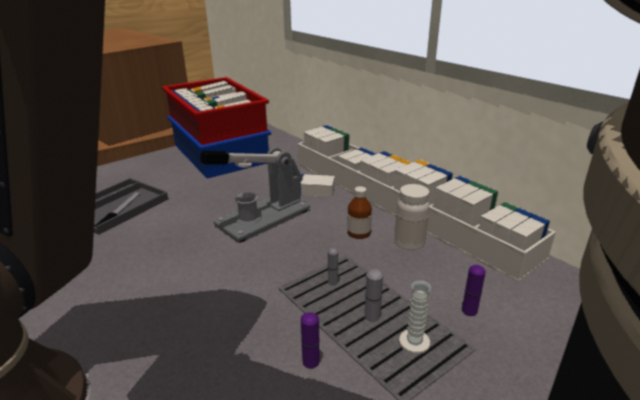

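Top view: candidates for the plunger are slim (359,229), thick with groove (418,231), cylinder (455,229), and purple look-alikes (461,163) and (421,304). I choose (418,231); in the side view it is at (373,295), grey with a dark groove. The crusher is at about (220,220), with its lever over the cup and its +x pointing up in the picture. Close crop check next.

```bash
python3 - <<'E'
import cv2, numpy as np
t=cv2.imread('pics/t0.png'); s=cv2.imread('pics/s0.png')
R=lambda i,k:cv2.resize(i,None,fx=k,fy=k,interpolation=cv2.INTER_CUBIC)
A=R(t[150:290,180:260],4)   # 320x560
B=R(t[190:280,340:460],4)[:,:480] # 480x360
C=R(s[240:340,310:440],2)
o=np.zeros((600,800,3),np.uint8); o[:560,:320]=A; o[:360,320:800]=B; o[360:560,320:580]=C
for i in range(0,80,10): cv2.putText(o,str(180+i),(i*4,575),0,.35,(255,255,255),1)
cv2.imwrite('pics/c0.png',o)
E
```

```text
(no output)
```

View pics/c0.png

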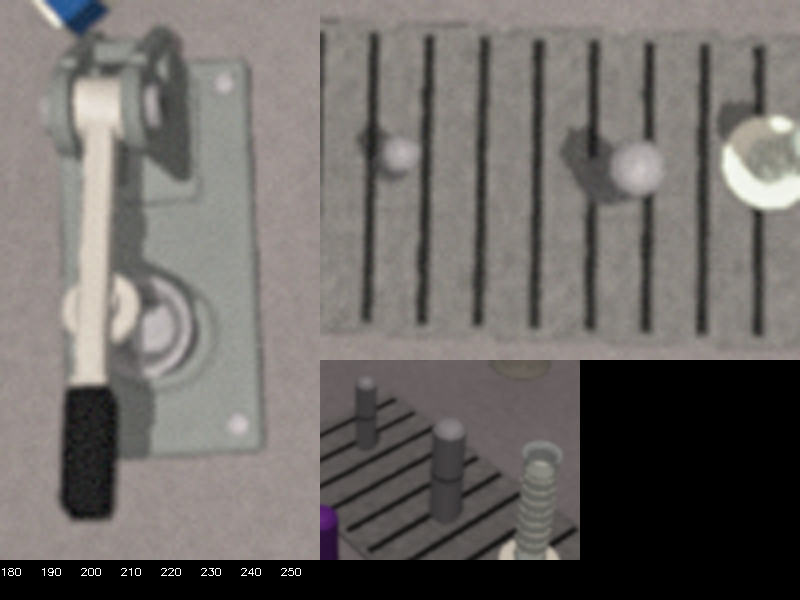

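```bash
cat > fit.py <<'E'
from h import *
from scipy.optimize import least_squares
t,s=load('t0'),load('s0')
def W(p,q):
    c,n=np.cos(p[2]),np.sin(p[2]); return np.array([p[0]+c*q[0]-n*q[1],p[1]+n*q[0]+c*q[1],q[2]])
def lev(p,r,h,y=0): # along lever r, above centreline h
    a=p[3]; return W(p,[.1-r*np.cos(a)+h*np.sin(a)*1,y,.14+r*np.sin(a)+h*np.cos(a)])
fe=[(t,lambda p:W(p,[.15,-.0525,.018]),(241.75,165.5)),(t,lambda p:W(p,[-.065,-.0525,.018]),(245.5,262)),
 (s,lambda p:W(p,[0,0,.073]),(246.5,199)),
 (t,lambda p:lev(p,.205,.013,.011),(195,279)),(t,lambda p:lev(p,.205,.013,-.011),(208,279)),(t,lambda p:lev(p,.145,.013,.011),(196.5,247)),(t,lambda p:lev(p,.145,.013,-.011),(209,247)),
 (s,lambda p:lev(p,.205,0),(202,156))]
r=least_squares(lambda p:np.concatenate([np.subtract(proj(c,g(p)),m) for c,g,m in fe]),[.5,.25,0,.2],loss='soft_l1')
p=r.x
if __name__=='__main__':
    print(p,np.degrees(p[2:])); print(r.fun.reshape(-1,2).round(1))
    P=atz(t,419.25,232,.1); print('plunger',P)
    o1,d1=ray(t,419.25,232); o2,d2=ray(s,373.5,275)
    k=np.linalg.lstsq(np.c_[d1,-d2],o2-o1,rcond=None)[0]; print(o1+d1*k[0],o2+d2*k[1])
    print('grip',lev(p,.175,0),'cupcentre',p[:2])
    T,S=cv2.resize(t['frame'],None,fx=4,fy=4),cv2.resize(s['frame'],None,fx=4,fy=4)
    def poly(I,c,pts,col): cv2.polylines(I,[np.int32([np.array(proj(c,q))*4+2 for q in pts])],True,col,1)
    ang=np.linspace(0,6.28,40)
    for I,c in ((T,t),(S,s)):
        poly(I,c,[W(p,[x,y,.018]) for x,y in ((-.065,-.0525),(.15,-.0525),(.15,.0525),(-.065,.0525))],(0,0,255))
        poly(I,c,[W(p,[.027*np.cos(a),.027*np.sin(a),.073]) for a in ang],(0,255,0))
        poly(I,c,[lev(p,r,.013,y) for r,y in ((.145,.011),(.205,.011),(.205,-.011),(.145,-.011))],(0,255,255))
        poly(I,c,[np.array([P[0]+.014*np.cos(a),P[1]+.014*np.sin(a),.094]) for a in ang],(0,255,0))
        poly(I,c,[np.array([P[0]+.014*np.cos(a),P[1]+.014*np.sin(a),.004]) for a in ang],(0,255,255))
    o=np.zeros((600,800,3),np.uint8)
    o[:560,:340]=T[600:1160,720:1060]; o[:400,340:800]=S[580:980,800:1260]; o[400:600,340:540]=T[840:1040,1580:1780]; o[400:600,560:760]=S[1060:1260,1400:1600]
    cv2.imwrite('pics/ov.png',o)
E
python3 fit.py
```

```text
[0.54075615 0.20898781 0.08246699 0.31956988] [ 4.72501059 18.31000557]
[[ 0.1 -0.4]
 [ 1.6  1.8]
 [-1.9 -1.3]
 [ 0.3 -0.1]
 [-0.1 -0.9]
 [ 0.  -0.1]
 [-0.2 -1. ]
 [-1.5  0.6]]
plunger [ 0.54635115 -0.20023422  0.1       ]
[ 0.54669067 -0.20102378  0.09587696] [ 0.54642253 -0.20081023  0.09581398]
grip [0.47484106 0.20353963 0.19497769] cupcentre [0.54075615 0.20898781]
```

View pics/ov.png

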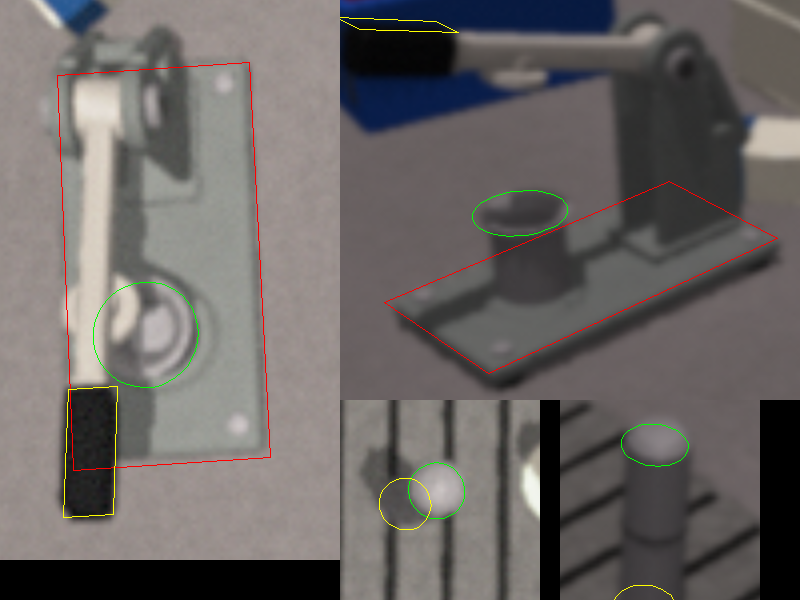

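Request:
arm_command --commands '[-8,-50,32,5.5,100,-8,-47,37,5.4,100,-8,-43,42,0,100,-8,-43,42,0,100,-8,-43,42,0,100]'

```text
clock: 0.72
tool_pos: [0.3821, -0.4211, 0.2627]
orientation: [33.0, 89.5, 126.9]
force: [1.6, 0.3, -0.7]
opening: 0.0877
```

Request:
arm_command --commands '[0,-13,58,0,100,0,-13,58,0,100,0,-13,58,0,100,0,-13,58,0,100,0,-13,58,0,100]'

```text
clock: 1.35
tool_pos: [0.4288, -0.1182, 0.2633]
orientation: [34.0, 89.5, 127.9]
force: [1.1, 0.2, -1.0]
opening: 0.0877
```

Request:
arm_command --commands '[0,-13,58,0,100,0,-13,58,0,100,0,-13,58,0,100,0,-13,58,0,100,0,-5,30,0,100]'

```text
clock: 1.98
tool_pos: [0.4661, 0.1578, 0.2654]
orientation: [25.1, 89.5, 119.2]
force: [-0.1, 0.6, 0.6]
opening: 0.0872
```

Request:
arm_command --commands '[0,-12,44,0.5,100,0,0,0,0,100,0,0,0,0,100]'

```text
clock: 2.35
tool_pos: [0.4742, 0.2061, 0.2644]
orientation: [40.6, 89.5, 134.4]
force: [-0.6, -0.7, 0.3]
opening: 0.0875
```

```bash
python3 - <<'E'
from h import *
a=snap('top','t1'); b=snap('side','s1'); o=get_obs(); print(o['tool_pos'],o['orientation'])
I=np.zeros((560,800,3),np.uint8)
I[:,:400]=cv2.resize(a['frame'][150:290,150:250],None,fx=4,fy=4); I[:400,400:]=cv2.resize(b['frame'][110:210,170:270],None,fx=4,fy=4)
cv2.imwrite('pics/c1.png',I)
E
```

```text
[0.47429731 0.20565404 0.26454817] [ 37.7874202   89.45266011 131.5336142 ]
```

View pics/c1.png

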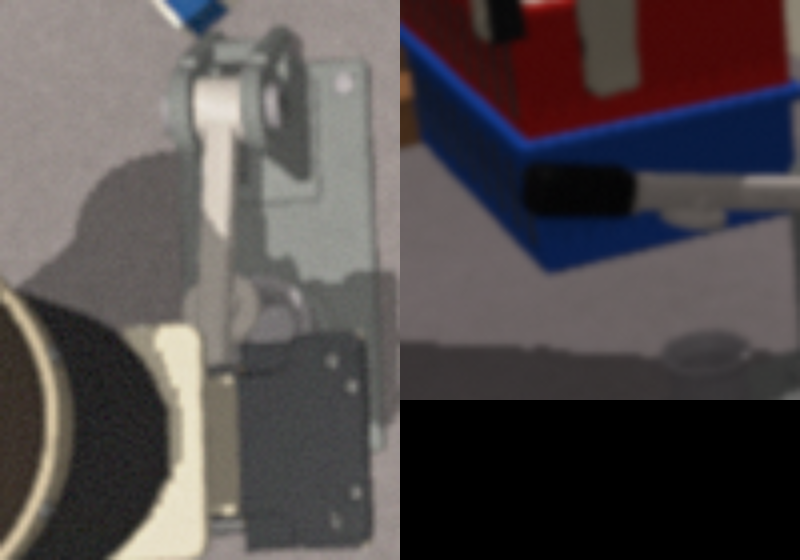

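The gripper hangs centred above the black grip (side crop: grip at (580,190) below and between the two fingers at (495,20) and (610,50)). Descending and pinching.

Request:
arm_command --commands '[50,0,0,0,100,38,0,0,0,100,0,0,0,0,100,0,0,0,0,0,0,0,0,0,0]'

```text
clock: 3.08
tool_pos: [0.4758, 0.2041, 0.1795]
orientation: [-2.1, 89.4, 91.4]
force: [0.4, -0.1, 0.7]
opening: 0.073
```

Request:
arm_command --commands '[0,0,0,0,0,0,0,0,0,0,0,0,0,0,0]'

```text
clock: 3.45
tool_pos: [0.4768, 0.2049, 0.182]
orientation: [-15.7, 89.2, 77.9]
force: [0.1, 0.1, -0.1]
opening: 0.0434
```

Request:
arm_command --commands '[6,0,0,0,0,4,0,0,0,0,0,0,0,0,0,0,0,0,0,0,0,0,0,0,0]'

```text
clock: 4.08
tool_pos: [0.476, 0.2073, 0.1709]
orientation: [-10.9, 89.0, 82.8]
force: [-2.1, 1.1, 2.7]
opening: 0.0217
```

Request:
arm_command --commands '[-20,-7,0,0,0,-19,-9,0,0,0,-18,-11,0,0,0,-16,-13,0,0,0,-14,-15,0,0,0]'

```text
clock: 4.7
tool_pos: [0.5282, 0.211, 0.2522]
orientation: [26.0, 88.9, 119.5]
force: [-4.8, 6.1, -3.5]
opening: 0.0223
```

Request:
arm_command --commands '[-14,-19,0,0,0,-12,-21,0,0,0,-9,-22,0,0,0,-6,-23,0,0,0,-2,-24,0,0,0]'

```text
clock: 5.32
tool_pos: [0.6313, 0.2185, 0.2932]
orientation: [55.6, 88.2, 149.1]
force: [-7.3, 5.3, 11.9]
opening: 0.0221
```

Request:
arm_command --commands '[0,-15,0,0,0,0,-10,0,0,0,0,0,0,0,0]'

```text
clock: 5.7
tool_pos: [0.6561, 0.2203, 0.2931]
orientation: [61.3, 88.0, 154.8]
force: [-1.0, 1.7, 3.5]
opening: 0.0221
```

Request:
arm_command --commands '[0,-8,0,0,0,0,0,0,0,0,0,0,0,0,60,0,0,0,0,60,0,0,0,0,60]'

```text
clock: 6.32
tool_pos: [0.663, 0.2203, 0.2912]
orientation: [66.9, 87.8, 160.3]
force: [0.5, -0.3, -0.2]
opening: 0.047
```

Request:
arm_command --commands '[-35,0,0,0,80,-45,0,0,0,80,0,55,-25,0,90,0,55,-25,0,100,0,45,-40,0,100]'

```text
clock: 6.95
tool_pos: [0.5163, 0.1203, 0.3731]
orientation: [73.1, 87.6, 166.6]
force: [0.5, -0.5, 0.9]
opening: 0.087
```

Request:
arm_command --commands '[0,20,-58,0,100,0,0,-60,0,100,0,0,-60,0,100,0,0,-60,0,100,0,0,-60,0,100]'

```text
clock: 7.58
tool_pos: [0.5104, -0.1859, 0.3736]
orientation: [65.1, 88.0, 158.9]
force: [1.6, 0.2, 0.2]
opening: 0.0879
```

```bash
python3 - <<'E'
from h import *
a=snap('top','t2'); b=snap('side','s2'); o=get_obs(); print(o['tool_pos'],o['orientation'],o['joint_pos'])
I=np.zeros((560,800,3),np.uint8)
I[:,:400]=cv2.resize(a['frame'][150:290,160:260],None,fx=4,fy=4); I[:560,400:]=cv2.resize(b['frame'][110:250,210:310],None,fx=4,fy=4)
cv2.imwrite('pics/c2.png',I)
E
```

```text
[ 0.50998489 -0.18876464  0.37258498] [ 67.87082594  87.89870423 161.35539675] [ -0.15425772   5.95345203   0.43791079  -0.66754192 -86.47760788
 -86.3085679 ]
```

View pics/c2.png

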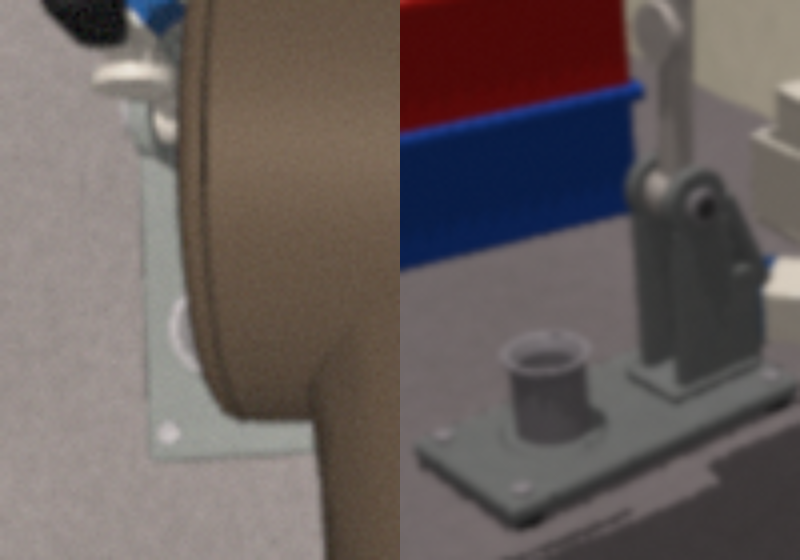

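```bash
python3 - <<'E'
from h import *
t,s=load('t0'),load('s2')
o1,d1=ray(t,215.2,230.5); o2,d2=ray(s,246.3,198.4)
k=np.linalg.lstsq(np.c_[d1,-d2],o2-o1,rcond=None)[0]; print('rim tri',o1+d1*k[0],o2+d2*k[1])
print('rim z.073',atz(t,215.2,230.5,.073),atz(s,246.3,198.4,.073))
a=load('t2')['frame'];cv2.imwrite('pics/c3.png',np.hstack([a[100:340,150:550]]*1).repeat(2,0).repeat(2,1)); o=get_obs(); print(o['tool_pos'],o['orientation'])
E
```

```text
rim tri [0.5466096  0.21170066 0.06804195] [0.54652732 0.21174698 0.06804496]
rim z.073 [0.54621255 0.21067278 0.073     ] [0.54214312 0.2036367  0.073     ]
[ 0.50998489 -0.18876464  0.37258498] [ 67.87082594  87.89870423 161.35539675]
```

View pics/c3.png

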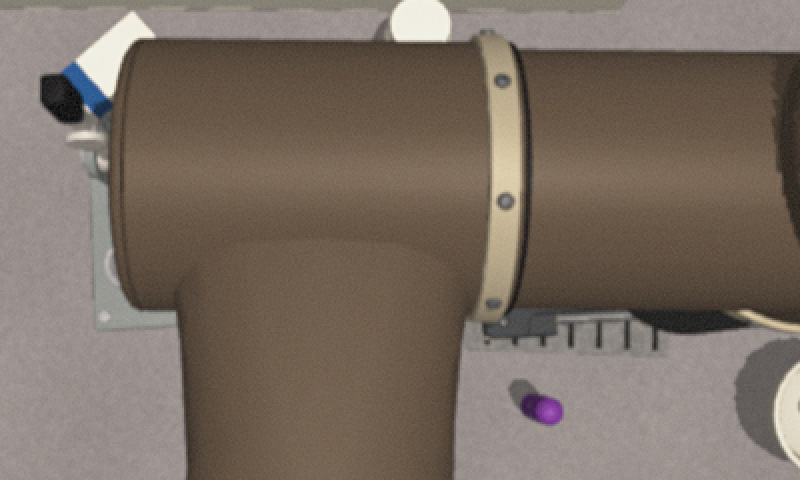

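Request:
arm_command --commands '[0,-46,-18,0,45,50,0,0,0,45,50,0,0,0,45,40,0,0,0,45,0,0,0,0,45]'

```text
clock: 8.3
tool_pos: [0.5539, -0.2041, 0.228]
orientation: [66.2, 88.1, 159.4]
force: [0.2, -0.4, 1.1]
opening: 0.0435
```

```bash
cat > st.py <<'E'
from h import *
import sys
from scipy.spatial.transform import Rotation as Ro
o=get_obs(); R=Ro.from_euler('xyz',o['orientation'],degrees=True).as_matrix()
T=np.array(eval(sys.argv[1])); g=o['tool_pos']-.019*R[:,0]
print('clock',o['clock'],'tcp',o['tool_pos'].round(4),'grasp',g.round(4),'tilt x-axis',R[:,0].round(3),'z',R[:,2].round(3),'open',o['opening'],'F',o['force'].round(1))
print('tool shift to bring grasp to target, mm',(R.T@(T-g)*1e3).round(1),'joints',o['joint_pos'].round(0))
E
python3 st.py '[.5465,-.2008,.083]'
```

```text
clock 8.3 tcp [ 0.5539 -0.2041  0.228 ] grasp [ 0.5545 -0.2043  0.247 ] tilt x-axis [-0.032  0.012 -0.999] z [-0.056  0.998  0.014] open 0.043524133509630976 F [ 0.2 -0.4  1.1]
tool shift to bring grasp to target, mm [164.2   2.7   1.8] joints [ -2.  14.  -8.  -1. -70. -85.]
```

Request:
arm_command --commands '[50,3,2,0,45,50,0,0,0,45,5,0,0,0,45,0,0,0,0,45]'

```text
clock: 8.8
tool_pos: [0.5542, -0.2017, 0.131]
orientation: [63.4, 88.8, 156.8]
force: [0.7, 1.3, 1.2]
opening: 0.0391
```

```bash
python3 st.py '[.5465,-.2008,.083]'; python3 - <<'E'
from h import *
b=snap('side','s3'); a=snap('top','t3')
I=np.zeros((600,800,3),np.uint8); I[:600,:480]=cv2.resize(b['frame'][210:360,320:440],None,fx=4,fy=4); I[:,480:]=cv2.resize(a['frame'][150:300,180:260],None,fx=4,fy=4)
cv2.imwrite('pics/c4.png',I)
E
```

```text
clock 8.8 tcp [ 0.5542 -0.2017  0.131 ] grasp [ 0.5545 -0.2019  0.15  ] tilt x-axis [-0.019  0.008 -1.   ] z [-0.059  0.998  0.009] open 0.03912837461125333 F [0.7 1.3 1.2]
tool shift to bring grasp to target, mm [67.2  6.7  1. ] joints [ -1.  18. -16.  -1. -57. -85.]
```

View pics/c4.png

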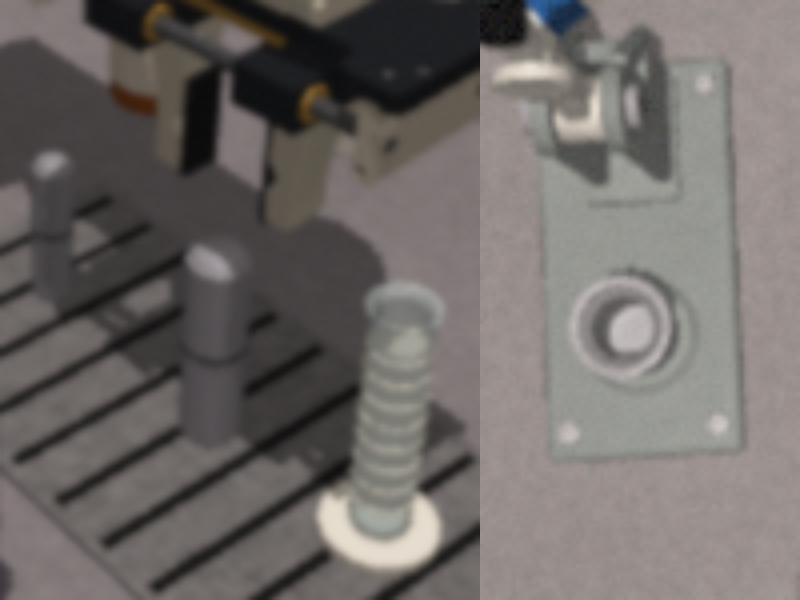

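Request:
arm_command --commands '[0,8,1,0,45,0,0,0,0,45,40,0,0,0,45,25,0,0,0,45,0,0,0,0,45]'

```text
clock: 9.52
tool_pos: [0.5479, -0.2012, 0.0711]
orientation: [44.6, 89.4, 138.0]
force: [-0.1, -0.2, 0.0]
opening: 0.0395
```

```bash
python3 st.py '[.5465,-.2008,.083]'; python3 -c "
from h import *
t=load('t3'); P=atz(t,215,231.2,.073); print(P, atz(t,215-0,231.2,.068))"
```

```text
clock 9.525 tcp [ 0.5479 -0.2012  0.0711] grasp [ 0.548  -0.2013  0.0901] tilt x-axis [-0.008  0.007 -1.   ] z [-0.059  0.998  0.008] open 0.03947231599898732 F [-0.1 -0.2  0. ]
tool shift to bring grasp to target, mm [7.1 1.5 0.5] joints [ -1.  21. -21.  -1. -48. -85.]
[0.54477369 0.21102864 0.073     ] [0.54516721 0.21206693 0.068     ]
```

Request:
arm_command --commands '[8,1.5,0.5,0,45,0,0,0,0,45,0,0,0,0,0,0,0,0,0,0,0,0,0,0,0]'

```text
clock: 10.15
tool_pos: [0.5479, -0.2008, 0.0659]
orientation: [25.2, 89.6, 118.6]
force: [0.4, -0.3, -3.1]
opening: 0.0271
```

Request:
arm_command --commands '[0,0,0,0,0,0,0,0,0,0,0,0,0,0,0]'

```text
clock: 10.52
tool_pos: [0.5479, -0.2008, 0.0658]
orientation: [25.8, 89.6, 119.2]
force: [0.8, 0.4, -2.4]
opening: 0.027
```

```bash
python3 st.py '[.5465,-.2008,.083]'
```

```text
clock 10.525 tcp [ 0.5479 -0.2008  0.0658] grasp [ 0.5479 -0.2009  0.0848] tilt x-axis [-0.004  0.007 -1.   ] z [-0.059  0.998  0.007] open 0.026983421053291896 F [ 0.8  0.4 -2.4]
tool shift to bring grasp to target, mm [1.8 1.4 0.2] joints [ -1.  21. -22.  -1. -47. -85.]
```

Request:
arm_command --commands '[-30,0,0,0,0,-45,0,0,0,0,-45,0,0,0,0,0,50,0,0,0,0,50,0,0,0]'

```text
clock: 11.15
tool_pos: [0.4476, -0.2072, 0.1878]
orientation: [45.8, 89.4, 139.2]
force: [-0.5, -0.8, -2.5]
opening: 0.0273
```

Request:
arm_command --commands '[0,0,55,0,0,0,0,58,0,0,0,0,58,0,0,0,0,58,0,0,0,0,58,0,0]'

```text
clock: 11.78
tool_pos: [0.4264, 0.0824, 0.1908]
orientation: [33.8, 89.4, 126.5]
force: [1.9, 0.4, -3.1]
opening: 0.0273
```

Request:
arm_command --commands '[0,0,58,0,0,0,0,40,0,0,0,0,20,0,0,0,0,0,0,0]'

```text
clock: 12.28
tool_pos: [0.4181, 0.2076, 0.1919]
orientation: [31.3, 89.3, 124.4]
force: [-0.1, -0.8, -3.3]
opening: 0.027
```

```bash
python3 st.py '[.5455,.211,.19]'
```

```text
clock 12.275 tcp [0.4181 0.2076 0.1919] grasp [0.4183 0.2074 0.2109] tilt x-axis [-0.007  0.01  -1.   ] z [-0.054  0.998  0.01 ] open 0.026982982946337206 F [-0.1 -0.8 -3.3]
tool shift to bring grasp to target, mm [  20.1 -127.4   -3.5] joints [  50.    2.  -27.   -1.  -60. -137.]
```

Request:
arm_command --commands '[0,-50,-1,0,0,0,-50,-1,0,0,10,-27,-1,0,0,10,0,0,0,0,0,0,0,0,0]'

```text
clock: 12.9
tool_pos: [0.5467, 0.2082, 0.1692]
orientation: [44.7, 89.2, 137.8]
force: [-0.6, 0.2, -3.5]
opening: 0.0276
```

```bash
python3 st.py '[.5453,.211,.165]'; python3 - <<'E'
from h import *
b=snap('side','s5'); a=snap('top','t5')
I=np.zeros((600,800,3),np.uint8); I[:600,:480]=cv2.resize(b['frame'][130:230,200:280],None,fx=6,fy=6); I[:,480:]=cv2.resize(a['frame'][150:300,180:260],None,fx=4,fy=4)
cv2.imwrite('pics/c5.png',I)
E
```

```text
clock 12.9 tcp [0.5467 0.2082 0.1692] grasp [0.5469 0.208  0.1882] tilt x-axis [-0.01   0.009 -1.   ] z [-0.054  0.999  0.01 ] open 0.027621487168367313 F [-0.6  0.2 -3.5]
tool shift to bring grasp to target, mm [23.2  1.2  2.8] joints [  39.   15.  -15.   -1.  -60. -126.]
```

View pics/c5.png

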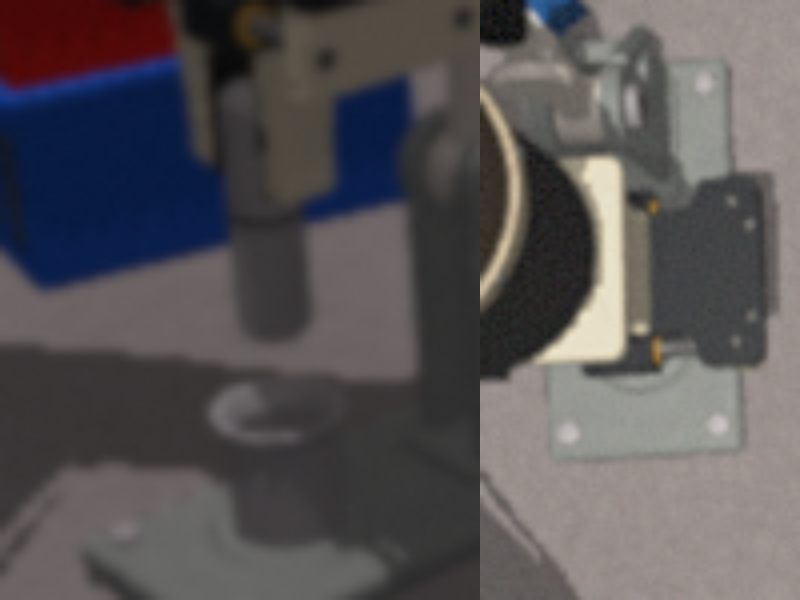

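```bash
python3 - <<'E'
from h import *
s=load('s5'); t0,s0,t3=load('t0'),load('s0'),load('t3')
print('pred foot',proj(s,[.546,.2085,.107]),'pred rim',proj(s,[.5455,.2110,.073]))
print('per mm x,y,z',[np.round(np.subtract(proj(s,np.array([.546,.21,.08])+.001*e),proj(s,[.546,.21,.08])),2) for e in np.eye(3)])
print('foot from side at z .107',atz(s,245.0,183.3,.107),'rim',atz(s,245.8,198.3,.073))
E
```

```text
pred foot (np.float64(245.34521732438571), np.float64(183.86689259754561)) pred rim (np.float64(245.8946564473066), np.float64(196.7654861314671))
per mm x,y,z [array([ 0.38, -0.13]), array([-0.23, -0.16]), array([-0.04, -0.39])]
foot from side at z .107 [0.54687212 0.21145866 0.107     ] rim [0.5415136  0.20478275 0.073     ]
```

The side crop shows the plunger foot (272,322) hanging almost straight above the cup rim (277,412). The top view and the line of the two lever grasps agree on the cup's y, about 0.211. The side view's depth reading differs by about 7 mm and I give it less weight.

Request:
arm_command --commands '[0,1.2,3,0,0,15,0,0,0,0,8,0,0,0,0,0,0,0,0,0]'

```text
clock: 13.5
tool_pos: [0.5444, 0.2129, 0.1476]
orientation: [24.4, 89.2, 117.6]
force: [-0.4, 0.3, -3.9]
opening: 0.0276
```

```bash
python3 st.py '[.5453,.2113,.154]'
```

```text
clock 13.5 tcp [0.5444 0.2129 0.1476] grasp [0.5445 0.2127 0.1666] tilt x-axis [-0.006  0.012 -1.   ] z [-0.057  0.998  0.012] open 0.02756014033726478 F [-0.4  0.3 -3.9]
tool shift to bring grasp to target, mm [12.6 -0.8 -1.6] joints [  40.   16.  -17.   -1.  -57. -126.]
```

Request:
arm_command --commands '[6,-0.5,-2,0,0,8,0,0,0,0,0,0,0,0,0]'

```text
clock: 13.88
tool_pos: [0.545, 0.2109, 0.1325]
orientation: [25.3, 89.2, 118.5]
force: [-0.7, -0.8, -3.3]
opening: 0.0274
```

Request:
arm_command --commands '[5,0,0,0,0,4,0,0,0,0,0,0,0,0,0]'

```text
clock: 14.25
tool_pos: [0.5451, 0.2111, 0.123]
orientation: [24.3, 89.2, 117.5]
force: [-0.1, -0.2, -3.4]
opening: 0.0276
```

```bash
python3 st.py '[.5453,.2113,.134]'
```

```text
clock 14.25 tcp [0.5451 0.2111 0.123 ] grasp [0.5452 0.2109 0.142 ] tilt x-axis [-0.006  0.012 -1.   ] z [-0.057  0.998  0.012] open 0.02758181179089619 F [-0.1 -0.2 -3.4]
tool shift to bring grasp to target, mm [ 8.  -0.2  0.3] joints [  40.   17.  -18.   -1.  -54. -126.]
```

Request:
arm_command --commands '[6,0,0,0,0,6,0,0,0,0,0,0,0,0,0]'

```text
clock: 14.62
tool_pos: [0.5451, 0.2113, 0.1103]
orientation: [23.2, 89.2, 116.4]
force: [0.2, 0.7, -3.6]
opening: 0.0274
```

Request:
arm_command --commands '[7,0,0,0,0,7,0,0,0,0,0,0,0,0,0]'

```text
clock: 15.0
tool_pos: [0.545, 0.2115, 0.0952]
orientation: [23.8, 89.2, 117.1]
force: [-0.4, 0.4, -3.8]
opening: 0.0276
```

Free so far, and the foot is about 10 mm above the floor.

Request:
arm_command --commands '[5,0,0,0,0,3,0,0,0,0,0,0,0,0,0]'

```text
clock: 15.38
tool_pos: [0.5451, 0.2116, 0.0867]
orientation: [23.3, 89.3, 116.5]
force: [-0.2, -0.6, -2.8]
opening: 0.0273
```

Request:
arm_command --commands '[3,0,0,0,0,0,0,0,0,0]'

```text
clock: 15.62
tool_pos: [0.5461, 0.2122, 0.085]
orientation: [11.6, 89.2, 104.9]
force: [-1.0, 0.3, -3.8]
opening: 0.0274
```

Request:
arm_command --commands '[3,0,0,0,0,0,0,0,0,0]'

```text
clock: 15.88
tool_pos: [0.5475, 0.2126, 0.085]
orientation: [-3.7, 89.2, 89.7]
force: [-0.7, -1.1, -3.9]
opening: 0.0276
```

```bash
python3 st.py '[.5453,.2113,.104]'; python3 - <<'E'
from h import *
o=get_obs(); print(o['joint_pos'],o['tau'].round(1),o['moment'])
b=snap('side','s6'); a=snap('top','t6')
I=np.zeros((600,800,3),np.uint8); I[:480,:480]=cv2.resize(b['frame'][80:240,190:350],None,fx=3,fy=3); I[:,480:]=cv2.resize(a['frame'][140:290,180:260],None,fx=4,fy=4)
cv2.imwrite('pics/c6.png',I)
E
```

```text
clock 15.875 tcp [0.5475 0.2126 0.085 ] grasp [0.5475 0.2124 0.104 ] tilt x-axis [ 0.     0.014 -1.   ] z [-0.059  0.998  0.014] open 0.027561651720727647 F [-0.7 -1.1 -3.9]
tool shift to bring grasp to target, mm [-0.   2.3 -0.9] joints [  40.   20.  -21.   -1.  -49. -126.]
[  39.87661074   19.60733866  -20.79778849   -0.78395327  -49.09686042
 -125.98638211] [  0.1 -54.2  26.4   6.6   0.4  -0. ] [-0.30580626  0.40636425  0.04580416]
```

View pics/c6.png

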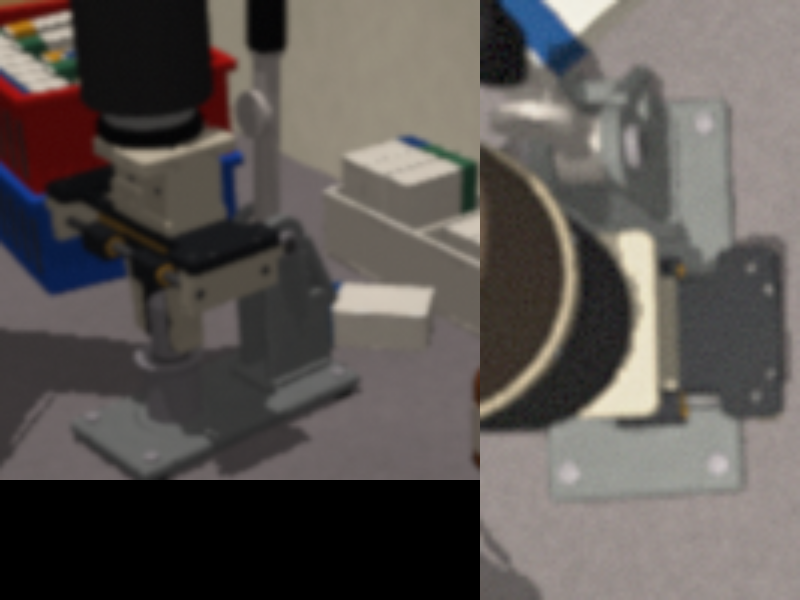

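Request:
arm_command --commands '[4,2,-0.5,0,0,0,0,0,0,0]'

```text
clock: 16.23
tool_pos: [0.5477, 0.2126, 0.085]
orientation: [-22.8, 89.1, 70.7]
force: [-2.5, -1.3, -5.3]
opening: 0.0274
```

The tool stops at TCP z 0.085, which is exactly where the foot meets the floor (0.023 + 0.062). The plunger is well inside, so I release and back out.

Request:
arm_command --commands '[0,0,0,0,45,0,0,0,0,45,0,0,0,0,45,0,0,0,0,45]'

```text
clock: 16.73
tool_pos: [0.5487, 0.2133, 0.0846]
orientation: [-26.6, 89.0, 66.9]
force: [0.1, -0.0, 1.0]
opening: 0.0394
```

Request:
arm_command --commands '[-20,0,0,0,45,-40,0,0,0,45,-30,0,0,0,45,-5,20,0,0,45,0,60,0,0,45]'

```text
clock: 17.35
tool_pos: [0.4682, 0.207, 0.1793]
orientation: [-21.7, 89.2, 71.7]
force: [-2.0, 0.3, 0.7]
opening: 0.0396
```

Request:
arm_command --commands '[0,40,0,0,45,0,20,0,0,45,0,0,0,0,45]'

```text
clock: 17.73
tool_pos: [0.4012, 0.2009, 0.1771]
orientation: [-12.1, 89.3, 81.3]
force: [0.2, 0.5, -0.2]
opening: 0.0392
```

```bash
python3 st.py '[.5453,.2113,.104]'; python3 - <<'E'
from h import *
b=snap('side','s7'); a=snap('top','t7')
I=np.zeros((600,800,3),np.uint8); I[:600,:480]=cv2.resize(b['frame'][80:230,190:310],None,fx=4,fy=4); I[:,480:]=cv2.resize(a['frame'][140:290,180:260],None,fx=4,fy=4)
cv2.imwrite('pics/c7.png',I)
E
```

```text
clock 17.725 tcp [0.4012 0.2009 0.1771] grasp [0.4011 0.2007 0.1961] tilt x-axis [ 0.002  0.013 -1.   ] z [-0.06   0.998  0.013] open 0.0391650278931004 F [ 0.2  0.5 -0.2]
tool shift to bring grasp to target, mm [  92.5 -144.3    0.7] joints [  52.    1.  -31.   -0.  -58. -138.]
```

View pics/c7.png

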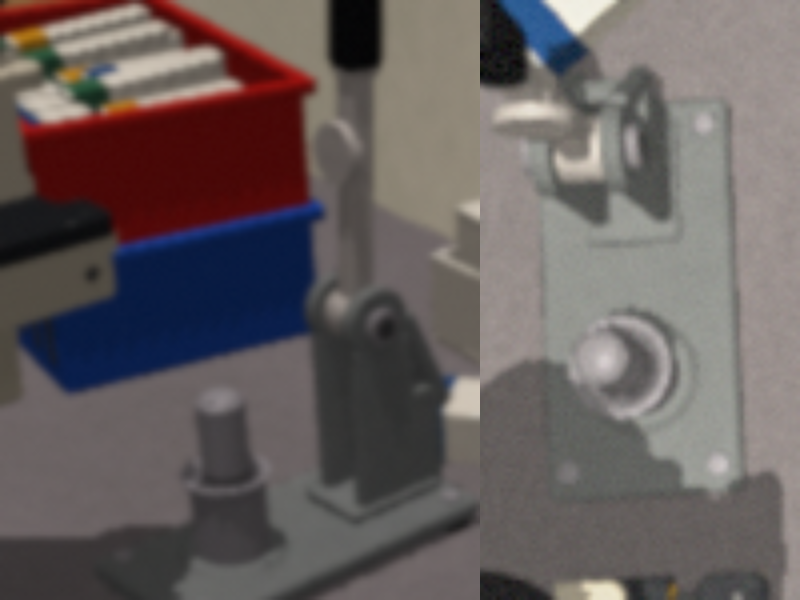

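The plunger stands upright in the cup with about 51 mm showing above the rim (side crop: top at (220,390), rim at (230,475)), so it is home. The lever stands upright. Next I re-grasp the grip from above.

Request:
arm_command --commands '[-55,0,0,0,60,-55,0,0,0,70,-55,0,0,0,80,-40,0,0,0,80,0,0,0,0,80]'

```text
clock: 18.45
tool_pos: [0.4058, 0.1991, 0.3865]
orientation: [-1.6, 89.5, 91.6]
force: [0.2, -0.0, -0.2]
opening: 0.0698
```

Request:
arm_command --commands '[0,-50,1,0,80,0,-55,1,0,80,0,-55,1,0,80,0,-55,1,0,80,0,-30,0,0,80]'

```text
clock: 19.08
tool_pos: [0.6595, 0.2168, 0.3803]
orientation: [27.2, 89.5, 120.4]
force: [-1.2, 1.0, -0.2]
opening: 0.0703
```

```bash
python3 st.py '[.663,.2205,.305]'
```

```text
clock 19.075 tcp [0.6595 0.2168 0.3803] grasp [0.6596 0.2167 0.3993] tilt x-axis [-0.005  0.008 -1.   ] z [-0.056  0.998  0.008] open 0.07026164890769798 F [-1.2  1.  -0.2]
tool shift to bring grasp to target, mm [94.3 -4.   2.9] joints [  34.   20.   19.   -1.  -89. -121.]
```

Request:
arm_command --commands '[0,-4,3,0,80,45,0,0,0,80,35,0,0,0,80,0,0,0,0,80,0,0,0,0,0]'

```text
clock: 19.7
tool_pos: [0.6653, 0.2194, 0.2911]
orientation: [72.7, 89.3, 165.7]
force: [0.7, 1.1, 0.4]
opening: 0.0645
```

Request:
arm_command --commands '[0,0,0,0,0,0,0,0,0,0,0,0,0,0,0,0,0,0,0,0,0,0,0,0,0]'

```text
clock: 20.32
tool_pos: [0.6664, 0.2208, 0.2959]
orientation: [36.8, 89.5, 129.9]
force: [-0.4, 4.5, -1.0]
opening: 0.0218
```

```bash
python3 st.py '[.6435,.22,.312]'
```

```text
clock 20.325 tcp [0.6664 0.2208 0.2959] grasp [0.6665 0.2207 0.3149] tilt x-axis [-0.006  0.007 -1.   ] z [-0.054  0.999  0.007] open 0.021765921987362758 F [-0.4  4.5 -1. ]
tool shift to bring grasp to target, mm [ 3.  23.   0.5] joints [  34.   22.   11.   -1.  -80. -121.]
```

Request:
arm_command --commands '[-1,24,0,0,0,2,24,0,0,0,5,24,0,0,0,9,23,0,0,0,12,21,0,0,0]'

```text
clock: 20.95
tool_pos: [0.5568, 0.2129, 0.2732]
orientation: [-69.8, 89.2, 23.4]
force: [1.8, -0.8, 4.5]
opening: 0.0219
```

```bash
cat >> st.py <<'E'
pv=np.array([.645,.2183,.14]); d=g-pv; print('lever r',np.hypot(np.hypot(*d[:2]),d[2]),'a',np.arctan2(d[2],-d[0]))
E
python3 st.py '[.5453,.2113,.134]'
```

```text
clock 20.95 tcp [0.5568 0.2129 0.2732] grasp [0.5566 0.2128 0.2922] tilt x-axis [ 0.013  0.006 -1.   ] z [-0.055  0.998  0.005] open 0.021942965278593966 F [ 1.8 -0.8  4.5]
tool shift to bring grasp to target, mm [158.   13.4  -1.7] joints [  40.   11.   -6.    0.  -72. -127.]
lever r 0.17607234225336335 a 1.0445183485640879
```

Request:
arm_command --commands '[14,20,0,0,0,17,18,0,0,0,19,16,0,0,0,21,13,0,0,0,22,10,0,0,0]'

```text
clock: 21.58
tool_pos: [0.4827, 0.2076, 0.1855]
orientation: [-77.2, 88.4, 16.2]
force: [-0.7, 0.3, 3.4]
opening: 0.0219
```

```bash
python3 st.py '[.4705,.206,.14]'
```

```text
clock 21.575 tcp [0.4827 0.2076 0.1855] grasp [0.4822 0.2075 0.2045] tilt x-axis [ 0.027  0.008 -1.   ] z [-0.06   0.998  0.006] open 0.02193271547318382 F [-0.7  0.3  3.4]
tool shift to bring grasp to target, mm [64.2 13.6 -1.2] joints [  45.    7.  -23.    1.  -58. -132.]
lever r 0.17542261090449782 a 0.37735501906334734
```

Request:
arm_command --commands '[22,7,0,0,0,18,4,0,0,0,8,1,0,0,0]'

```text
clock: 21.95
tool_pos: [0.4709, 0.2067, 0.1373]
orientation: [-78.3, 88.3, 15.2]
force: [-3.6, 0.5, 2.9]
opening: 0.0219
```

```bash
python3 st.py '[.4705,.206,.14]'
```

```text
clock 21.95 tcp [0.4709 0.2067 0.1373] grasp [0.4703 0.2066 0.1563] tilt x-axis [ 0.028  0.008 -1.   ] z [-0.063  0.998  0.006] open 0.021864941711654356 F [-3.6  0.5  2.9]
tool shift to bring grasp to target, mm [16.3  0.3 -0.7] joints [  46.    9.  -28.    1.  -51. -133.]
lever r 0.1758073137811404 a 0.0928190365398179
```

Request:
arm_command --commands '[6,0,0,0,0,6,0,0,0,0]'

```text
clock: 22.2
tool_pos: [0.4701, 0.2066, 0.1251]
orientation: [-78.5, 88.5, 15.1]
force: [-4.6, 1.2, 3.7]
opening: 0.0218
```

Request:
arm_command --commands '[4,0,0,0,0,4,0,0,0,0]'

```text
clock: 22.45
tool_pos: [0.4702, 0.2067, 0.118]
orientation: [-79.3, 88.5, 14.3]
force: [-16.9, -2.1, 33.6]
opening: 0.0219
```

Firm contact at grasp z 0.137 (33 N), so the foot is on the plunger. Relaxing, releasing and backing off upward.

Request:
arm_command --commands '[0,0,0,0,0,0,0,0,0,40,0,0,0,0,40,0,0,0,0,50,0,0,0,0,50]'

```text
clock: 23.08
tool_pos: [0.4713, 0.2068, 0.1189]
orientation: [-78.8, 88.4, 14.8]
force: [0.1, 0.2, -0.4]
opening: 0.0434
```

Request:
arm_command --commands '[-20,0,0,0,50,-30,0,0,0,50,-30,0,0,0,50,0,0,0,0,50]'

```text
clock: 23.58
tool_pos: [0.4691, 0.2058, 0.2003]
orientation: [-81.1, 88.5, 12.4]
force: [-0.4, 0.9, -0.6]
opening: 0.0439
```

Request:
arm_command --commands '[0,0,0,0,0,0,0,0,0,0,0,0,0,0,0,0,0,0,0,0,0,0,0,0,0]'

```text
clock: 24.2
tool_pos: [0.468, 0.2049, 0.1977]
orientation: [-86.0, 88.7, 7.6]
force: [-0.8, -0.4, -0.1]
opening: 0.0021
```

Request:
arm_command --commands '[15,0,0,0,0,15,0,0,0,0,5,0,0,0,0,0,0,0,0,0]'

```text
clock: 24.7
tool_pos: [0.4683, 0.2046, 0.159]
orientation: [-88.9, 88.8, 4.7]
force: [-0.4, -0.2, -0.8]
opening: 0.0005
```

Request:
arm_command --commands '[4,0,0,0,0]'

```text
clock: 24.82
tool_pos: [0.4687, 0.2048, 0.1552]
orientation: [-87.9, 88.8, 5.6]
force: [-0.3, -0.0, 0.2]
opening: 0.0003
```

Request:
arm_command --commands '[3,0,0,0,0]'

```text
clock: 24.95
tool_pos: [0.4688, 0.2048, 0.1526]
orientation: [-88.3, 88.7, 5.2]
force: [-9.5, -0.6, 19.0]
opening: 0.0003
```

Request:
arm_command --commands '[2,0,0,0,0]'

```text
clock: 25.08
tool_pos: [0.4688, 0.2048, 0.1523]
orientation: [-88.5, 88.7, 5.1]
force: [-12.7, -2.0, 25.3]
opening: 0.0006
```

Contact at z 0.1526 (level grip top is 0.153) and rigid, so the lever is level on the plunger. Retreating and taking a final look.

Request:
arm_command --commands '[-20,0,0,0,0,-50,0,0,0,0,-50,30,0,0,0,-30,20,0,0,0,0,0,0,0,0]'

```text
clock: 25.7
tool_pos: [0.4146, 0.2015, 0.3069]
orientation: [-84.0, 88.6, 9.5]
force: [-0.0, 0.1, -0.3]
opening: 0.0002
```

```bash
python3 - <<'E'
from h import *
o=get_obs(); print(o['clock'],o['tool_pos'],o['force'])
b=snap('side','s8'); a=snap('top','t8'); g=load('t0')['frame']
I=np.zeros((600,800,3),np.uint8); I[:600,:480]=cv2.resize(b['frame'][100:250,190:310],None,fx=4,fy=4)
I[:200,480:]=a['frame'][90:290,170:490]; I[200:400,480:]=g[90:290,170:490]; I[400:600,480:720]=cv2.resize(b['frame'][180:380,280:520],(240,200))
cv2.imwrite('pics/c8.png',I)
E
```

```text
25.7 [0.414568   0.20146669 0.30685154] [-0.04540092  0.1218839  -0.33184597]
```

View pics/c8.png

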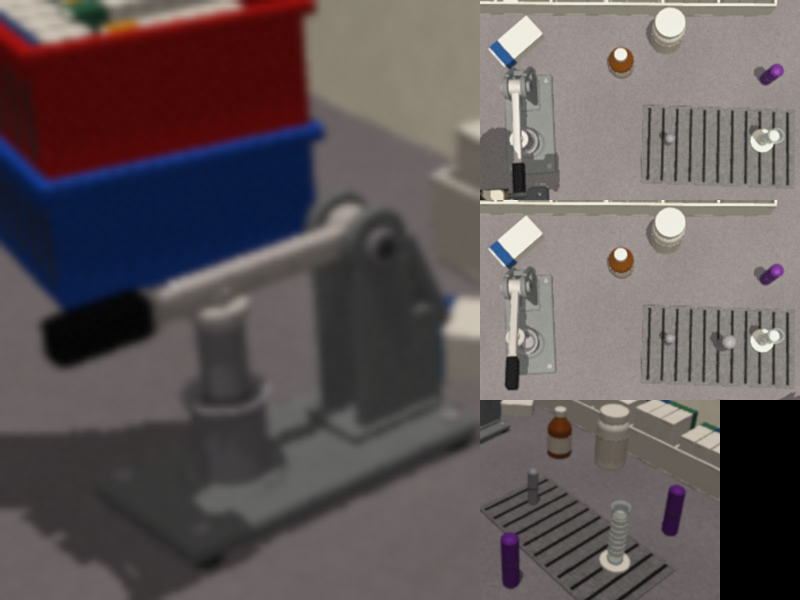

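The lever foot rests on the plunger (220,310), the plunger stands in the cup, and the bystanders are unmoved. Handing in.

```bash
python3 -c "
from plant import *
print(close_job())"
```

```text
the job is handed in; nothing more can be done
None
```

The crusher is back together and the job is handed in at about 26 s on the clock, of the 72 s allowed. No verdict was reported.

**What I did:** I swung the lever up to about 1.7 rad. I then lowered the thick grooved plunger, dome up, to the cup floor and let go there. Finally I brought the lever down until its foot met the plunger.

**Last checks:**
- **Plunger:** downward travel stopped at the height expected for the floor, and about 51 mm shows above the rim, where a fully seated plunger shows 50 mm.
- **Lever:** pressing on the grip from above met firm contact at z = 0.1526 m. A level lever would give 0.153 m, so it is within about 0.01 rad of level.
- **Bystanders and gripper:** the last pictures show the bystanders where they started and the gripper clear of everything.

**What disagreed:**
- The side view put the cup about 7 mm off in depth from the top view. I went with the top view, which matched the lever grasps, and the plunger went in without contact.
- Small tool tilts of up to 2° built up during the lever swing and mostly cleared before the plunger was placed.
- The force reading did not rise when the plunger reached the floor. I took the seating from the stopped travel instead.

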